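# Take the calibration weight off the dynamometer lever

### The job

The torque calibration is finished: take the blue-banded weight off the peg of the dynamometer's lever arm and stand it upright in the tray pocket with the blue disc. While the weight is still behind the red sprung keeper, press the keeper down into the peg with a fingertip and keep it pressed while you draw the weight off over it, never dragging the weight hard against the keeper. The lever is a measuring arm, so push and pull it only gently, set the weight down without dropping it, and leave the other things where they are.

Things in the scene. Friction and masses are not known exactly. Their poses are not given: they have to be found in the camera images.
- weight_mid (a point): Middle (half height, on the axis) of the blue-banded steel weight, about 0.52 kg (+-15 %), 90 mm tall. Round foot 50 mm across, 30 mm high; on it an upright flat lug 10 mm thick (along x), 32 mm wide (along y). z up, x along the peg. The lug's eye hangs on the peg. Upper edge of the eye = top of the peg = 17 mm above this point; top of the lug 45 mm above it.
- weight: The same weight; origin at the centre of its underside. The eye in its lug is a rectangle 20 mm wide, 18 mm high, 44 to 62 mm above the underside; above it is a solid finger tab 28 mm high to pinch by its flat faces. At the start the lug's face towards the peg's tip is 3 to 9 mm from the keeper and its other face at least 32 mm from the lever bar.
- peg_tip (a point): Middle of the top edge at the free end of the peg, a level steel bar of 14 x 14 mm, 90 mm long, which points along this frame's -x (roughly to the robot); z up. The eye has 4 mm of play in height on the peg. The lever bar (26 mm high, level with the peg) runs from the peg's root along +y to the orange machine 240 mm away, its top 80 mm above the peg.
- keeper_top (a point): Highest point of the red keeper, a 7 mm wide sprung pawl in a slot in the peg's top; moves with it. 9 mm above the peg's top when up and 35 mm from the peg's tip. Its blunt catch face is 3 mm behind this point (towards the lever bar) and blocks the lug; from here it slopes down towards the tip to its pivot 6 mm from the tip.
- keeper (a joint): Angle of the keeper, rad: 0 up (closed), about 0.30 when pressed flush with the peg's top, 0.42 at most. A spring returns it: pressing on its highest point takes about 2 N at first and 7 N when flush.
- lever (a joint): Deflection of the sprung, damped lever arm about the machine's shaft, rad: about 0 with the weight on it, positive = peg lower. The peg yields about 1 mm (0.0042 rad) per newton, so it sinks while the keeper is pressed, and it rises about 5 mm when the weight is off. Beyond 0.065 either way (about 15 N) the arm is overloaded.
- pocket (a point): Centre of the floor (4 mm above the bench) of the one empty pocket of the grey weight tray, marked by a flat blue disc; z up. Three square pockets of 72 mm stand in a row along this frame's y, 76 mm apart, with walls 4 mm thick, 22 mm high over the bench; the blue disc may be in any of them.
- weight_red_mid (a point): Smaller weight of the same form with a red band, standing in the tray; foot 42 mm across, 84 mm tall; the point is at half height. Leave it.
- weight_yellow_mid (a point): Smallest weight with a yellow band, standing in the tray; foot 36 mm across, 80 mm tall; the point is at half height. Leave it.
- tray: The grey three-pocket weight tray, fixed to the bench, 80 x 232 x 22 mm, its row of pockets along its y; origin under its centre.
- multimeter: Green hand multimeter lying on the bench, 180 x 86 x 50 mm, long side along its x; origin under its centre. Leave it.
- screwdriver: Screwdriver lying on the bench, about 200 mm long along its x. Leave it.
- dyno: The dynamometer: base plate fixed to the bench, two pedestals, orange machine, and the lever arm with its peg; origin on the bench under the place where the weight hangs, axes as at the peg's tip.
- pawl: The red keeper as a body; origin on its pivot just under the peg's top, 6 mm from the peg's tip. As it goes down its catch face swings about 1 mm towards the lug, so it can bind if the lug is pushed tight against it. A fingertip next to the lug lies on its highest part only when the lug is within a few mm of the catch face.

How it is judged:
By the outcome, as a careful person would: the job done as asked, in the order asked, and still so for the second after the job is handed in, with the robot touching nothing.
It also fails if it takes over 58 s, if anything falls off the work surface, if the arm or the gripper's body presses on something with over 40 N, if the wrist force passes 120 N, or if a joint passes its speed limit or range.

### The arm

A 7-joint arm with a two-finger parallel gripper is mounted at the origin on the work surface. World frame = base frame: x ahead of the robot, y to its left, z up, the work surface at z = 0. Lengths are in mm, angles in rad, forces in N, time in s.
With the tool pointing down it reaches from about 425 to 800 mm from the base axis. Payload 8.3 kg.
Tool frame: the origin (TCP) lies midway between the tips of the shut fingers; the grasp point (between the pads) lies 19 mm behind it; z points along the fingers, y is the direction in which the jaws open and shut (so a half turn about z gives the same grasp; the last joint's range is limited). The gripper opens to 85 mm and grips with 20 to 120 N. Pads are 22 mm wide; open, the fingers measure 114 mm over their backs; the gripper's body (76 mm by 85 mm) begins 54 mm behind the grasp point. The pads swing forward as they close: fully open they stand 13 mm farther back than shut.
Start: joints at [-1.249, 0.383, 0.016, 1.37, -0.006, 1.388, -0.046], TCP at [234.556, 579.298, 231.279] pointing down, gripper open.
Joint ranges: [-2.95, 2.95], [-0.25, 2.06], [-1.52, 1.56], [0.18, 2.33], [-1.44, 4.58], [0.02, 2.06], [-3.01, 3.01]. Speed limits (rad/s): [2.39, 2.39, 3.01, 3.01, 3.14, 3.14, 3.14].

### API

Orientations are given as a unit quaternion [w, x, y, z].
In Python, from plant import ctrl, vision, job, models gives the robot as it stands.
- The arm moves only by the tool servo_tool, never from a script. Its argument "deltas" is text: rows parted by semicolons, each of 5 numbers parted by spaces: the shift along the tool's x, y, z in mm, then the turn about the tool's z in degrees, then the closure, from -1 (fully open) to 1 (shut). In form: tx ty tz twist gripper; .... A call has 1 to 10 rows; each row shifts and turns the commanded pose from where the row before left it, along the tool's axes as they then stand; what a row does not reach is not made up. A row lasts 1/10 s, in which the tool goes at most 50 mm and 8.59 degrees, less where a joint would pass 70% of its speed; a pose out of reach is approached as far as the arm can. A call is refused whole if a number of a shift passes 50 or a number of a turn 8.59, either way. A call with a gripper value outside its range is refused whole. The fingers move at their own pace and stop on an object; "newtons" is the grip in N (left out, the last holds). Time passes only in rows, so rows that do not move let the fingers close. It gives the time, the measured TCP pose, the force and the opening at its end, in the units of the state.
- ctrl.get_obs(): the state, without advancing time (a new reading comes with each control period).
- vision.get_image(name): name is "side" or "top"; returns a dict with "frame" (480x640x3 uint8, blue, green, red), "camera_matrix" (3x3 intrinsics, pixels), "R" (3x3) and "t" (3): a world point X has camera coordinates R X + t. Camera axes: x right, y down, z forward; pixel columns grow to the right and rows downward; lengths in mm; the calibration is good to about 2 mm. A picture is of the moment at which its call begins. There is no depth.
- job.finish_job(): hands the job in, once; it reports no verdict.
Trained networks look in the newest picture that a camera, given by its name, has taken for a name from the list of things; names that differ only in an ending like _2 or _b are one class to them, and where a whole thing is asked for, a point or a joint stands for the part that bears it (a point fixed in the world has none). Each returns a list of dicts, best first, with "confidence" (0 to 1); they miss things now and then, are a little off and sometimes report something else, mostly with a low value. They report only what shows in the picture. A call takes as long as a camera call.
- models.outline_of(camera, query): "pixels" (480x640 bool, what is visible of it).
- models.place_of(camera, query): "position" ([x, y, z] in mm, in the coordinates of the camera as it stood for that picture, good to about 4 mm: a listed point, or the origin of a listed thing).
The state is a dict: "t": time; "q": joint angles; "dq": joint speeds; "joint_efforts": joint torques, N m; "position": TCP position; "tool_rot": TCP orientation; "ft_force": force on the tool from outside, world axes, zero at the start; "moment": the same for the moment, N m; "grip_width": finger opening in mm.
Only numpy, scipy, OpenCV 4.12 (cv2) and the standard library are available. Lean on these libraries where they do the work, as an engineer would, in place of code of your own. Each camera call takes 0.05 s, during which the arm holds its last target.

## Working session

There is one attempt and no reset: what is moved stays moved. The work goes in short steps, Python scripts to look and compute and a tool call to move; the robot and the scene stay as the last step left them, time stands still between calls to the robot, and variables do not carry over. Pictures are saved under pics/ and viewed, and the job is handed in when it is done.

Besides the shell and the picture viewer there is one more tool, called after "Call:" as name(argument=value, ...) on one line, values as JSON. servo_tool: Moves the arm, as the interface text tells. Its arguments: {"type":"object","properties":{"deltas":{"type":"string"},"newtons":{"type":"number"}},"required":["deltas"]}

```bash
ls; mkdir -p pics
cat > h.py <<'E'
from plant import ctrl, vision, job, models
import numpy as np, cv2
cv2.setNumThreads(1)
def img(n,name):
    d=vision.get_image(n); cv2.imwrite('pics/'+name,d['frame']); return d
def place(d,cam,q):
    out=[]
    for r in models.place_of(cam,q)[:2]:
        p=np.array(r['position']); out.append((np.round(d['R'].T@(p-d['t']),1).tolist(),round(r['confidence'],2)))
    return out
def proj(d,X):
    c=np.array(d['R'])@np.array(X)+np.array(d['t']); u=d['camera_matrix']@c; return u[:2]/u[2]
E
python3 - <<'E'
from h import *
o=ctrl.get_obs(); print({k:np.round(v,3).tolist() for k,v in o.items()})
for c in ['side','top']:
    d=img(c,c+'0.png')
    C=-np.array(d['R']).T@np.array(d['t']); print(c,C.round(),np.round(d['R'],2).tolist(),d['camera_matrix'][0][0])
    for q in ['weight_mid','weight','peg_tip','keeper_top','pocket','weight_red_mid','weight_yellow_mid','tray','dyno','pawl','multimeter','screwdriver']:
        print(q,place(d,c,q))
E
```

```text
pics
{'t': 0.0, 'q': [-1.249, 0.384, 0.016, 1.371, -0.006, 1.388, -0.046], 'dq': [0.001, -0.001, -0.0, 0.0, -0.001, -0.001, 0.002], 'joint_efforts': [0.0, -62.758, 0.844, -37.183, 0.017, 0.014, -0.0], 'position': [234.353, 578.856, 230.269], 'tool_rot': [-0.0, 0.191, 0.982, -0.001], 'ft_force': [0.157, 0.303, 0.342], 'moment': [0.004, -0.05, 0.042], 'grip_width': 85.158}
side [ 509. -822.  822.] [[1.0, -0.09, 0.02], [-0.04, -0.64, -0.77], [0.08, 0.76, -0.64]] 513.9877017208117
weight_mid [([573.8, 38.2, 194.7], 0.81)]
weight [([573.1, 39.0, 157.1], 0.84)]
peg_tip [([525.9, 52.3, 216.9], 0.74)]
keeper_top [([560.4, 45.6, 221.1], 0.46)]
pocket [([516.8, -272.5, 1.4], 0.82)]
weight_red_mid [([504.7, -191.7, 49.1], 0.75)]
weight_yellow_mid [([524.3, -348.1, 41.9], 0.66)]
tray [([516.9, -269.8, 5.2], 0.96)]
dyno [([535.9, 51.8, 212.4], 0.22)]
pawl [([538.3, 50.0, 211.5], 0.39)]
multimeter [([802.3, -196.7, 0.5], 0.62), ([421.2, 209.8, 4.9], 0.46)]
screwdriver [([421.1, 209.4, 4.5], 0.84)]
top [ 491.  -33. 1196.] [[0.02, -1.0, 0.01], [-1.0, -0.02, -0.1], [0.1, -0.01, -1.0]] 516.4107774171026
weight_mid [([576.1, 38.2, 195.1], 0.88)]
weight [([575.8, 38.2, 151.9], 0.75)]
peg_tip [([528.7, 51.1, 218.0], 0.69)]
keeper_top [([561.4, 40.9, 224.3], 0.64)]
pocket [([517.9, -269.9, 3.9], 0.71), ([574.0, 34.2, 197.4], 0.52)]
weight_red_mid [([504.2, -193.0, 44.8], 0.5)]
weight_yellow_mid [([526.9, -347.3, 48.6], 0.69), ([574.9, 36.7, 157.1], 0.57)]
tray [([516.2, -269.1, 1.4], 0.61)]
dyno [([505.8, -193.6, 40.5], 0.27)]
pawl [([533.9, 50.1, 216.0], 0.51), ([572.8, 36.5, 196.9], 0.17)]
multimeter [([803.9, -192.8, 4.6], 0.75)]
screwdriver [([421.7, 211.0, -2.7], 0.65)]
```

View pics/side0.png

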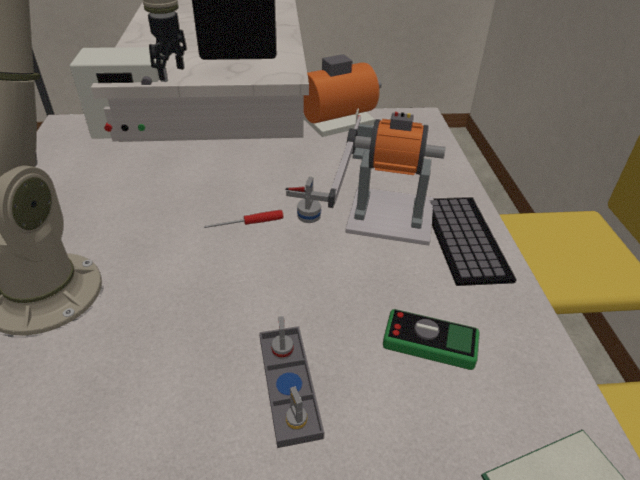

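View pics/top0.png

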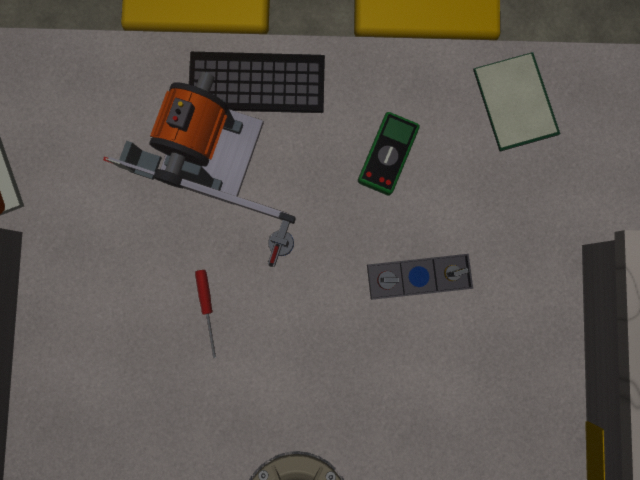

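Run:
```python
import cv2
a=cv2.imread('pics/side0.png')[165:235,270:350]; cv2.imwrite('pics/s0z.png',cv2.resize(a,None,fx=8,fy=8,interpolation=cv2.INTER_CUBIC))
a=cv2.imread('pics/top0.png')[205:275,250:310]; cv2.imwrite('pics/t0z.png',cv2.resize(a,None,fx=8,fy=8,interpolation=cv2.INTER_CUBIC))
```

```text
(no output)
```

View pics/s0z.png

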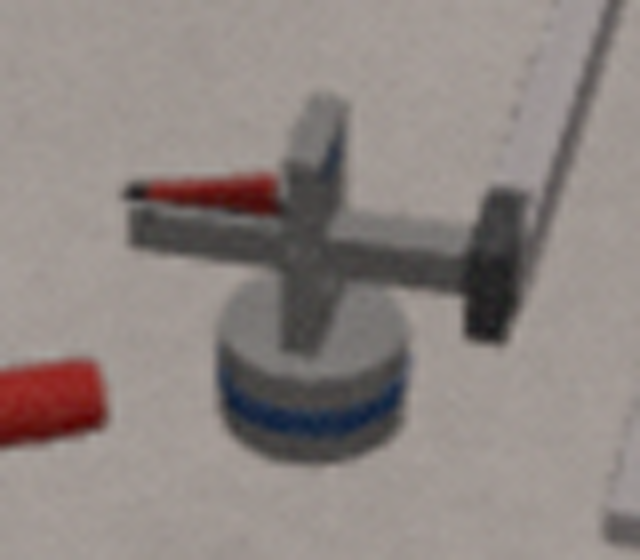

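View pics/t0z.png

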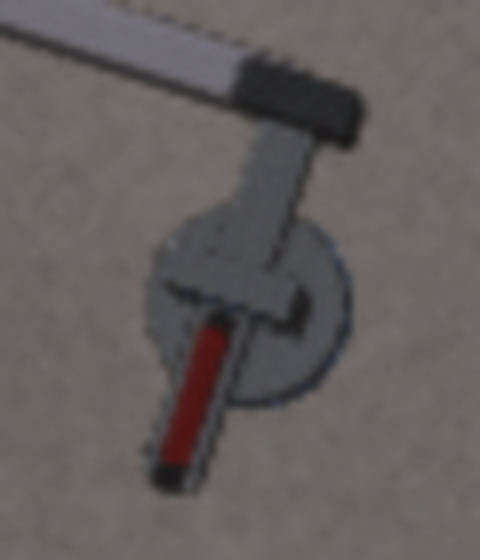

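```bash
cat > fit.py <<'E'
from h import *
from scipy.optimize import least_squares
import pickle
def cams():
    return {c:vision.get_image(c) for c in ('side','top')}
E
python3 - <<'E'
from fit import *
D=cams(); pickle.dump(D,open('cam.pkl','wb'))
off={'side':(270,165),'top':(250,205)}
# local peg frame: x along +x(to lever), origin peg tip top-mid; w = lug front face dist from tip
def pts(w):
    K=lambda x,y,z:np.array([x,y,z],float)
    s=[('side',K(0,-7,-14),(130,243)),('side',K(0,-7,0),(130,212)),('side',K(90,-7,-14),(463,290)),
     ('side',K(w,-16,28),(286,162)),('side',K(w+10,-16,28),(321,170)),('side',K(w+10,16,28),(348,102)),('side',K(w,16,28),(314,92)),
     ('side',K(w,-16,-32),(283,350)),('side',K(w+10,-16,-32),(318,355)),
     ('side',K(38,-3.5,9),(278,177)),
     ('top',K(0,7,0),(150,483)),('top',K(0,-7,0),(195,490)),('top',K(90,7,0),(262,123)),('top',K(90,-7,0),(314,140)),
     ('top',K(w,16,28),(165,283)),('top',K(w,-16,28),(292,325)),
     ('top',K(38,3.5,9),(200,313)),('top',K(38,-3.5,9),(234,322)),
     ]
    return s
def world(p,X):
    c,s=np.cos(p[3]),np.sin(p[3]); return p[:3]+np.array([c*X[0]-s*X[1],s*X[0]+c*X[1],X[2]])
def res(p,full=False):
    r=[]
    for c,X,u in pts(p[4]):
        o=p[5:7] if c=='side' else -p[5:7]
        uv=(proj(D[c],world(p,X))+o-np.array(off[c])+.5)*8-.5
        r.append((uv-np.array(u))/8)
    r=np.array(r)
    return r if full else np.r_[r.ravel(),p[5:7]]
s=least_squares(res,[527,52,217,-.28,44,0,0],loss='soft_l1')
print(s.x.round(3),np.degrees(s.x[3])); print(res(s.x,True).round(2).tolist())
cov=np.linalg.inv(s.jac.T@s.jac)*.16; print(np.sqrt(np.diag(cov)).round(3))
for c in D:
    m=D[c]['frame']
    z=cv2.resize(m[off[c][1]:off[c][1]+70,off[c][0]:off[c][0]+80],None,fx=8,fy=8,interpolation=cv2.INTER_CUBIC)
    for q,X,u in pts(s.x[4]):
        if q==c:
            o=s.x[5:7]*(1 if c=='side' else -1)
            uv=(proj(D[c],world(s.x,X))+o-np.array(off[c])+.5)*8-.5
            cv2.circle(z,tuple(int(v) for v in uv),4,(0,255,0),1)
    cv2.imwrite(f'pics/{c}_fit.png',z)
print([ (world(s.x,np.array(X))).round(1).tolist() for X in ([0,0,0],[35,0,9],[s.x[4]+5,0,-17])])
E
```

```text
[ 5.27998e+02  5.20730e+01  2.13493e+02 -2.89000e-01  4.31540e+01
 -6.50000e-02 -4.49000e-01] -16.534264540291538
[[-0.25, 1.15], [-0.39, -0.55], [0.87, 1.21], [-0.3, -0.43], [0.23, -0.77], [0.26, -0.97], [-0.29, -0.35], [-0.01, 0.17], [0.35, 0.22], [-0.43, 1.72], [-0.69, -0.95], [0.69, 0.43], [0.11, -0.69], [0.56, -0.6], [-1.23, -0.23], [-0.69, -0.21], [0.72, 1.51], [-0.01, 1.52]]
[0.732 0.854 1.336 0.008 0.464 0.31  0.319]
[[528.0, 52.1, 213.5], [561.6, 42.1, 222.5], [574.2, 38.4, 196.5]]
```

Call:
servo_tool(deltas="0 0 -10 8.45 -1;0 0 -10 8.45 -1;0 0 -10 8.45 -1;0 0 -10 8.45 -1;0 0 -10 8.45 0.39;0 0 -10 8.45 0.39;0 0 -10 8.45 0.39;0 0 -5 8.45 0.39;0 0 -5 8.45 0.39;0 0 0 8.45 0.39", newtons=30)

```text
t: 2.4
position: [234.6, 579.6, 312.2]
tool_rot: [-0.0, 0.803, 0.596, 0.001]
ft_force: [0.4, -0.4, 0.0]
grip_width: 26.0
```

Call:
servo_tool(deltas="-20 23 0 0 0.39;-30 34 0 0 0.39;-30 34 0 0 0.39;-30 34 0 0 0.39;-30 34 0 0 0.39;-30 34 0 0 0.39;-30 34 0 0 0.39;-30 34 0 0 0.39;-30 34 0 0 0.39;-30 34 0 0 0.39")

```text
t: 3.4
position: [468.0, 205.9, 311.6]
tool_rot: [-0.0, 0.801, 0.598, 0.0]
ft_force: [0.6, 0.8, 0.1]
grip_width: 26.0
```

Call:
servo_tool(deltas="-30 34 0 0 0.39;-30 34 0 0 0.39;-30 34 0 0 0.39;-20 23 0 0 0.39;-12 15 0 0 0.39;0 0 0 0 0.39;0 0 0 0 0.39")

```text
t: 4.1
position: [566.8, 50.8, 311.2]
tool_rot: [-0.0, 0.802, 0.598, -0.0]
ft_force: [0.2, -0.3, 0.2]
grip_width: 26.0
```

Call:
servo_tool(deltas="-5 5 10 0 0.39;-5 5.5 20 0 0.39;0 0 15 0 0.39;0 0 4 0 0.39;0 0 0 0 0.39")

```text
t: 4.6
position: [573.4, 39.1, 261.5]
tool_rot: [-0.001, 0.801, 0.599, -0.001]
ft_force: [-0.2, 0.6, -0.3]
grip_width: 26.0
```

```bash
cat > look.py <<'E'
import sys
from h import *
tag=sys.argv[1]
out=[]
for c,o,(w,hh) in (('side',(270,145),(70,75)),('top',(250,195),(70,75))):
    d=img(c,f'{c}{tag}.png')
    out.append(cv2.resize(d['frame'][o[1]:o[1]+hh,o[0]:o[0]+w],None,fx=5.7,fy=5.7,interpolation=cv2.INTER_CUBIC))
cv2.imwrite(f'pics/z{tag}.png',np.hstack(out))
o=ctrl.get_obs(); print({k:np.round(o[k],2).tolist() for k in ('t','position','ft_force','moment','grip_width')})
E
python3 look.py 1
```

```text
{'t': 4.7, 'position': [574.21, 38.81, 262.9], 'ft_force': [0.15, -0.07, 0.17], 'moment': [-0.04, -0.06, -0.05], 'grip_width': 25.83}
```

View pics/z1.png

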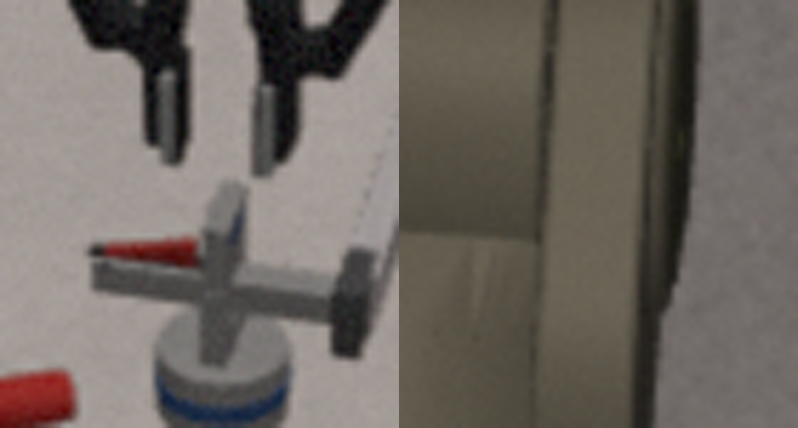

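Run:
```python
from h import *
import pickle
d=pickle.load(open('cam.pkl','rb'))['side']
T=np.array([574.0,38.8,262.5]); tx=np.array([.285,.958,0]); ty=np.array([.958,-.285,0])
for b in (0,3,6):
  for s in (-13,13):
    for w in (-11,11):
      u=proj(d,T+ty*s+tx*w+[0,0,b]); print(b,s,w,((u-[270,145]+.5)*5.7-.5).round(0))
```

```text
0 -13 -11 [183. 167.]
0 -13 11 [197. 134.]
0 13 -11 [256. 177.]
0 13 11 [269. 143.]
3 -13 -11 [183. 160.]
3 -13 11 [197. 127.]
3 13 -11 [256. 170.]
3 13 11 [269. 136.]
6 -13 -11 [183. 153.]
6 -13 11 [197. 119.]
6 13 -11 [256. 162.]
6 13 11 [269. 129.]
```

Call:
servo_tool(deltas="0 0 12 0 0.39;0 0 12 0 0.39;0 0 7 0 0.39;0 0 3 0 0.39;0 0 0 0 0.6;0 0 0 0 0.68;0 0 0 0 0.9;0 0 0 0 0.9;0 0 0 0 0.9", newtons=20)

```text
t: 5.6
position: [574.2, 38.2, 228.6]
tool_rot: [0.0, 0.802, 0.598, 0.0]
ft_force: [0.5, 0.1, 0.1]
grip_width: 9.2
```

```bash
python3 look.py 2
```

```text
{'t': 5.7, 'position': [574.23, 38.19, 228.5], 'ft_force': [0.8, -0.95, 0.83], 'moment': [-0.06, -0.14, 0.06], 'grip_width': 9.11}
```

View pics/z2.png

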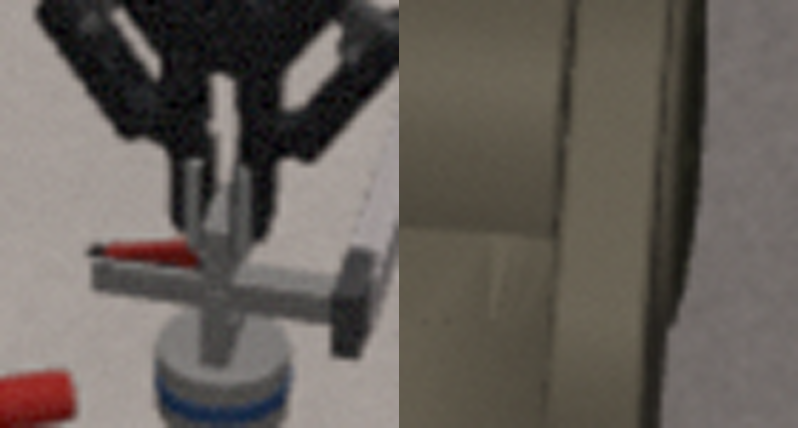

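Call:
servo_tool(deltas="0 -0.8 0 0 0.9;0 -0.7 0 0 0.9;0 0 0 0 0.9;0 0 0 0 0.66;0 0 0 0 0.66;0 0 0 0 0.66")

```text
t: 6.3
position: [572.3, 38.8, 228.1]
tool_rot: [-0.0, 0.801, 0.598, -0.0]
ft_force: [0.2, -0.5, -0.1]
grip_width: 14.2
```

Call:
servo_tool(deltas="0 0 2 0 0.66;0 0 2 0 0.66;0 0 1 0 0.66;0 0 0 0 0.66")

```text
t: 6.7
position: [572.5, 38.6, 223.1]
tool_rot: [-0.0, 0.801, 0.598, -0.0]
ft_force: [-0.4, -0.1, 1.1]
grip_width: 14.7
```

Call:
servo_tool(deltas="0 0 1 0 0.66;0 0 1 0 0.66;0 0 1 0 0.66;0 0 0 0 0.66")

```text
t: 7.1
position: [572.8, 38.5, 220.4]
tool_rot: [0.0, 0.802, 0.598, 0.0]
ft_force: [0.6, -1.1, 2.1]
grip_width: 14.7
```

Call:
servo_tool(deltas="0 0 1.5 0 0.66;0 0 1.5 0 0.66;0 0 1.5 0 0.66;0 0 1.5 0 0.66;0 0 0 0 0.66;0 0 0 0 0.66")

```text
t: 7.7
position: [572.9, 38.6, 214.5]
tool_rot: [0.0, 0.801, 0.598, 0.0]
ft_force: [1.4, -1.6, 6.0]
grip_width: 14.2
```

Call:
servo_tool(deltas="0 0 1.5 0 0.66;0 0 1.5 0 0.66;0 0 1 0 0.66;0 0 0 0 0.66;0 0 0 0 0.66")

```text
t: 8.2
position: [573.1, 38.6, 210.8]
tool_rot: [0.0, 0.801, 0.598, 0.001]
ft_force: [2.6, -2.0, 7.3]
grip_width: 14.3
```

```bash
python3 look.py 3
```

```text
{'t': 8.3, 'position': [573.12, 38.62, 210.83], 'ft_force': [2.22, -1.15, 7.1], 'moment': [-0.24, -0.5, -0.02], 'grip_width': 14.34}
```

View pics/z3.png

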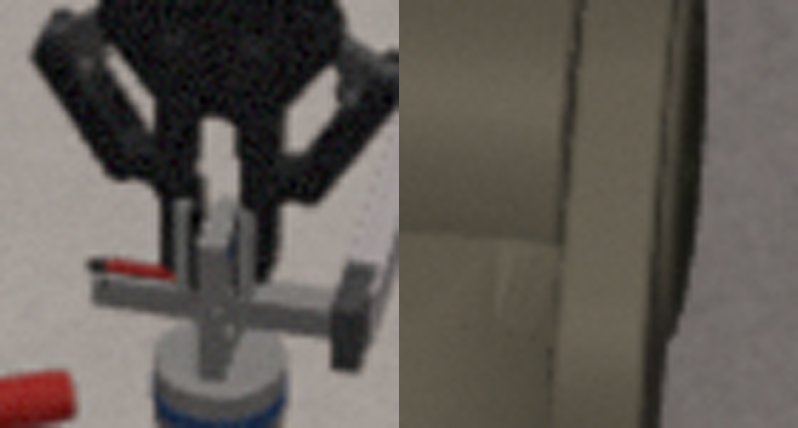

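Call:
servo_tool(deltas="0 0 1 0 0.66;0 0 1 0 0.66;0 0 1 0 0.66;0 0 0 0 0.66;0 0 0 0 0.66")

```text
t: 8.8
position: [573.3, 38.7, 208.0]
tool_rot: [0.0, 0.801, 0.598, 0.001]
ft_force: [2.1, -0.6, 6.6]
grip_width: 14.3
```

Call:
servo_tool(deltas="0 0 1 0 0.66;0 0 1 0 0.66;0 0 0 0 0.66;0 0 0 0 0.66")

```text
t: 9.2
position: [573.3, 38.6, 206.3]
tool_rot: [0.0, 0.801, 0.598, 0.001]
ft_force: [1.7, -0.9, 10.5]
grip_width: 14.4
```

```bash
python3 look.py 4
```

```text
{'t': 9.3, 'position': [573.28, 38.6, 206.32], 'ft_force': [1.57, -1.43, 10.47], 'moment': [-0.18, -0.25, -0.01], 'grip_width': 14.64}
```

View pics/z4.png

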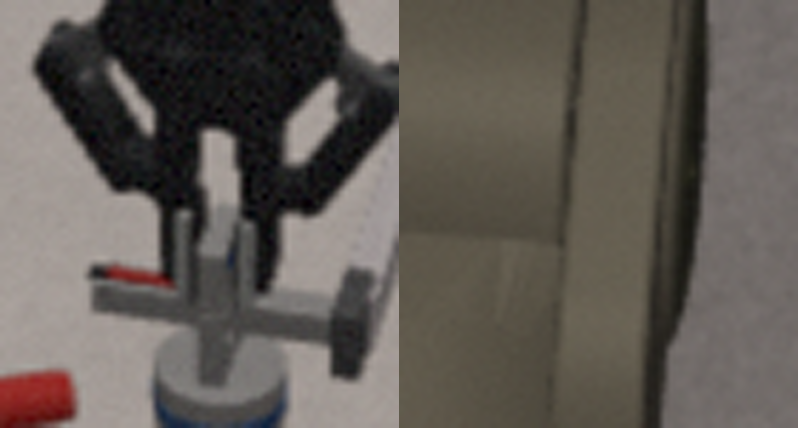

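Call:
servo_tool(deltas="0 0 0 0 0.9;0 0 0 0 0.9;0 0 0 0 0.9;0 0 0 0 0.9", newtons=35)

```text
t: 9.7
position: [572.9, 38.8, 206.1]
tool_rot: [0.0, 0.801, 0.598, 0.001]
ft_force: [-0.1, 0.3, 9.0]
grip_width: 9.6
```

Call:
servo_tool(deltas="0 0 -1 0 0.9;0 0 -1 0 0.9;0 0 -1 0 0.9;0 0 0 0 0.9;0 0 0 0 0.9")

```text
t: 10.2
position: [572.9, 38.8, 208.8]
tool_rot: [0.0, 0.801, 0.598, 0.0]
ft_force: [2.7, -0.5, 5.8]
grip_width: 9.2
```

```bash
python3 look.py 5
```

```text
{'t': 10.3, 'position': [572.93, 38.78, 208.81], 'ft_force': [1.86, -1.45, 7.48], 'moment': [-0.07, -0.24, -0.04], 'grip_width': 9.42}
```

View pics/z5.png

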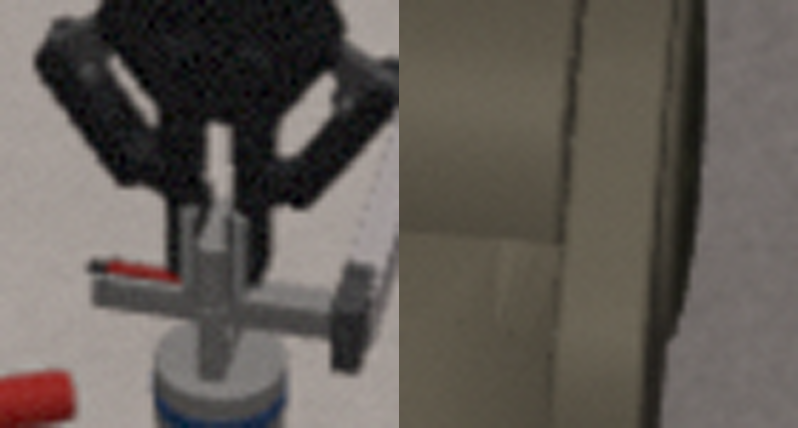

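Call:
servo_tool(deltas="0 -1 0 0 0.9;0 -1 0 0 0.9;0 -1 0 0 0.9;0 0 0 0 0.9")

```text
t: 10.7
position: [570.9, 39.3, 209.2]
tool_rot: [0.001, 0.802, 0.598, 0.001]
ft_force: [4.2, -1.8, 6.1]
grip_width: 9.3
```

Call:
servo_tool(deltas="0 -1 0 0 0.9;0 -1 0 0 0.9;0 -1 0 0 0.9;0 -1 0 0 0.9;0 0 0 0 0.9")

```text
t: 11.2
position: [567.1, 40.4, 209.2]
tool_rot: [0.001, 0.802, 0.598, 0.001]
ft_force: [5.1, -1.3, 5.5]
grip_width: 9.2
```

Call:
servo_tool(deltas="0 -1 -0.5 0 0.9;0 -1 -0.5 0 0.9;0 -1 0 0 0.9;0 -1 0 0 0.9;0 0 0 0 0.9")

```text
t: 11.7
position: [563.1, 41.5, 210.1]
tool_rot: [0.001, 0.802, 0.598, 0.001]
ft_force: [5.3, -1.9, 5.3]
grip_width: 9.2
```

```bash
python3 look.py 6
```

```text
{'t': 11.8, 'position': [563.11, 41.49, 210.05], 'ft_force': [4.13, -1.15, 5.79], 'moment': [-0.33, -0.94, -0.01], 'grip_width': 9.51}
```

View pics/z6.png

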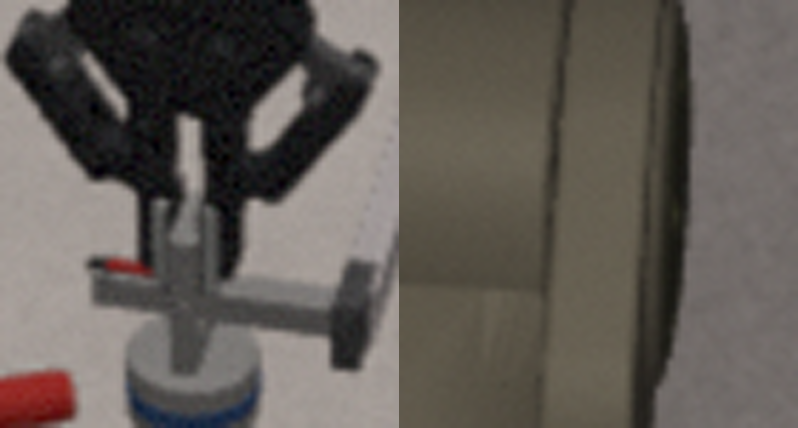

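Call:
servo_tool(deltas="0 -1.5 -0.5 0 0.9;0 -1.5 -0.5 0 0.9;0 -1.5 0 0 0.9;0 -1.5 0 0 0.9;0 0 0 0 0.9")

```text
t: 12.3
position: [557.1, 43.3, 210.9]
tool_rot: [0.001, 0.802, 0.598, 0.001]
ft_force: [3.8, -1.3, 5.0]
grip_width: 9.2
```

Call:
servo_tool(deltas="0 -1.5 -0.5 0 0.9;0 -1.5 -0.5 0 0.9;0 -1.5 -0.5 0 0.9;0 -1.5 0 0 0.9;0 0 0 0 0.9")

```text
t: 12.8
position: [550.6, 45.1, 212.0]
tool_rot: [0.0, 0.801, 0.598, 0.0]
ft_force: [4.1, -1.0, 5.1]
grip_width: 9.3
```

```bash
python3 look.py 7
```

```text
{'t': 12.9, 'position': [550.63, 45.17, 211.9], 'ft_force': [3.44, -1.19, 4.72], 'moment': [-0.41, -0.81, -0.02], 'grip_width': 9.4}
```

View pics/z7.png

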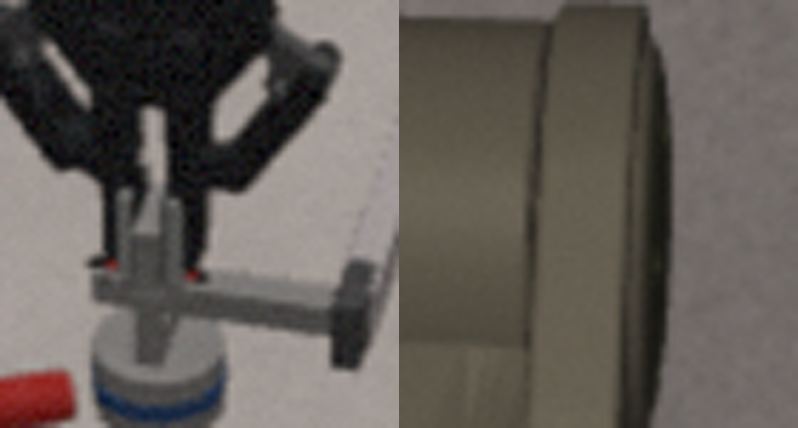

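Call:
servo_tool(deltas="0 -1.5 -0.7 0 0.9;0 -1.5 -0.7 0 0.9;0 -1.5 -0.7 0 0.9;0 -1.5 -0.7 0 0.9;0 -1.5 0 0 0.9;0 0 0 0 0.9")

```text
t: 13.5
position: [543.0, 47.5, 214.5]
tool_rot: [-0.0, 0.801, 0.598, -0.0]
ft_force: [1.9, -0.2, 4.0]
grip_width: 9.3
```

Call:
servo_tool(deltas="0 -1.5 -0.7 0 0.9;0 -1.5 -0.7 0 0.9;0 -1.5 -0.7 0 0.9;0 -1.5 -0.7 0 0.9;0 -1.5 0 0 0.9;0 0 0 0 0.9")

```text
t: 14.1
position: [535.7, 49.6, 217.2]
tool_rot: [-0.0, 0.801, 0.598, -0.0]
ft_force: [1.3, -0.5, 2.1]
grip_width: 9.5
```

```bash
python3 look.py 8
```

```text
{'t': 14.2, 'position': [535.77, 49.6, 217.17], 'ft_force': [0.3, -0.19, 1.4], 'moment': [-0.04, -0.27, 0.01], 'grip_width': 9.32}
```

View pics/z8.png

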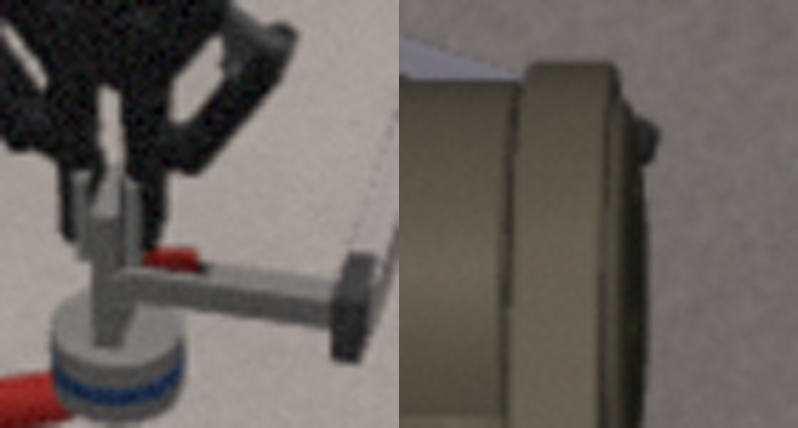

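Call:
servo_tool(deltas="0 -1.5 -0.7 0 0.9;0 -1.5 -0.7 0 0.9;0 -1.5 -0.7 0 0.9;0 -1.5 -0.7 0 0.9;0 -1.5 -0.5 0 0.9;0 -1.5 0 0 0.9;0 0 0 0 0.9")

```text
t: 14.9
position: [527.0, 52.2, 220.4]
tool_rot: [-0.0, 0.801, 0.598, -0.0]
ft_force: [0.0, -0.1, -2.6]
grip_width: 9.3
```

Call:
servo_tool(deltas="0 -1.5 0 0 0.9;0 -1.5 0 0 0.9;0 -1.5 0 0 0.9;0 -1.5 0 0 0.9;0 -1.5 0 0 0.9;0 -1.5 0 0 0.9;0 -1.5 0 0 0.9;0 0 0 0 0.9")

```text
t: 15.7
position: [517.2, 55.1, 220.6]
tool_rot: [-0.0, 0.801, 0.598, -0.0]
ft_force: [0.9, 0.3, -5.2]
grip_width: 9.4
```

```bash
python3 look.py 9
```

```text
{'t': 15.8, 'position': [517.32, 55.08, 220.6], 'ft_force': [-0.51, 0.59, -4.55], 'moment': [-0.01, 0.02, -0.1], 'grip_width': 9.75}
```

View pics/z9.png

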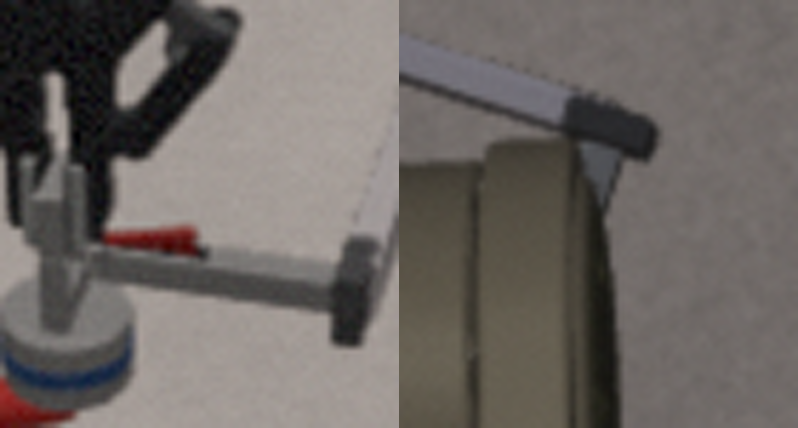

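Call:
servo_tool(deltas="0 -4 0 0 0.9;0 -8 0 0 0.9;0 -10 0 0 0.9;0 -10 0 0 0.9;0 -10 0 0 0.9;0 -6 0 0 0.9;0 -2 0 0 0.9;-5 2.3 0 0 0.9;-12 5.5 0 0 0.9;-20 9.2 0 0 0.9")

```text
t: 16.8
position: [475.7, 28.6, 220.7]
tool_rot: [0.0, 0.801, 0.599, -0.0]
ft_force: [-0.4, -0.1, -6.5]
grip_width: 8.9
```

Call:
servo_tool(deltas="-25 11.4 0 0 0.9;-25 11.4 0 0 0.9;-25 11.4 0 0 0.9;-25 11.4 0 0 0.9;-25 11.4 0 0 0.9;-25 11.4 0 0 0.9;-25 11.4 0 0 0.9;-25 11.4 0 0 0.9;-22 10 0 0 0.9;-20 9.2 0 0 0.9")

```text
t: 17.8
position: [511.7, -237.6, 220.7]
tool_rot: [0.001, 0.802, 0.597, -0.001]
ft_force: [0.5, -0.2, -6.2]
grip_width: 9.4
```

Call:
servo_tool(deltas="-16 7.4 0 0 0.9;-12 5.5 0 0 0.9;-6 3 0 0 0.9;0 0 0 0 0.9;0 0 0 0 0.9")

```text
t: 18.3
position: [517.7, -271.5, 220.5]
tool_rot: [-0.0, 0.801, 0.598, -0.0]
ft_force: [0.5, -0.3, -5.1]
grip_width: 9.5
```

Run:
```python
from h import *
d=img('top','top10.png'); 
for q in ['pocket','tray','weight_red_mid','weight_yellow_mid','weight']: print(q,place(d,'top',q))
e=img('side','side10.png')
for q in ['pocket','tray','weight_red_mid','weight_yellow_mid','weight']: print(q,place(e,'side',q))
o=ctrl.get_obs(); print({k:np.round(o[k],2).tolist() for k in ('t','position','ft_force','grip_width')})
```

```text
pocket [([515.9, -270.8, 5.4], 0.72)]
tray [([516.9, -268.8, 0.6], 0.65), ([505.7, -194.9, 46.4], 0.16)]
weight_red_mid [([504.4, -191.4, 45.8], 0.67), ([567.1, 41.8, 230.7], 0.49)]
weight_yellow_mid [([506.8, -195.9, 45.9], 0.37), ([803.2, -195.2, 1.4], 0.37)]
weight [([519.1, -267.7, 158.1], 0.76)]
pocket [([513.9, -267.1, 0.3], 0.7)]
tray [([517.5, -265.9, 4.0], 0.85), ([516.0, -270.1, 200.7], 0.24)]
weight_red_mid [([504.1, -189.3, 49.1], 0.88)]
weight_yellow_mid [([526.7, -345.4, 39.0], 0.78), ([518.9, -268.5, 162.6], 0.54)]
weight [([516.1, -267.4, 163.6], 0.56)]
{'t': 18.9, 'position': [517.79, -271.52, 220.72], 'ft_force': [-0.08, -0.32, -5.6], 'grip_width': 9.62}
```

View pics/side10.png

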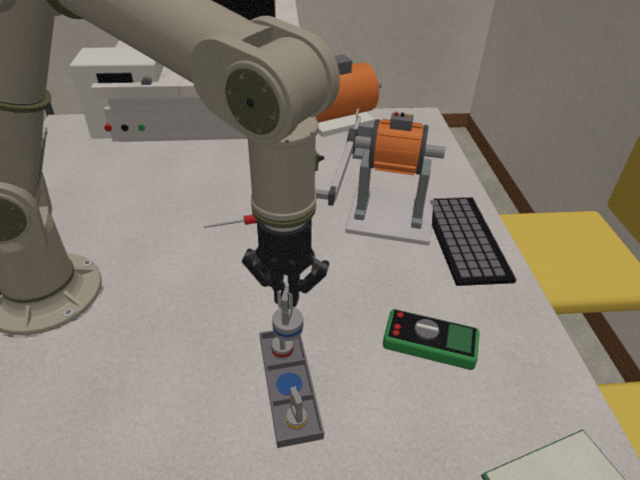

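Call:
servo_tool(deltas="1.4 -1.8 8 0 0.9;0 0 15 0 0.9;0 0 18 0 0.9;0 0 18 0 0.9;0 0 18 0 0.9;0 0 18 0 0.9;0 0 15 0 0.9;0 0 8 0 0.9;0 0 4 0 0.9;0 0 0 0 0.9")

```text
t: 19.9
position: [516.4, -269.7, 98.4]
tool_rot: [-0.0, 0.801, 0.598, -0.0]
ft_force: [-0.8, -0.3, -4.9]
grip_width: 9.5
```

Run:
```python
from h import *
e=img('side','side11.png'); cv2.imwrite('pics/z11.png',cv2.resize(e['frame'][260:450,210:390],None,fx=3.1,fy=3.1,interpolation=cv2.INTER_CUBIC))
o=ctrl.get_obs(); print({k:np.round(o[k],2).tolist() for k in ('t','position','ft_force','grip_width')})
```

```text
{'t': 19.95, 'position': [516.66, -269.98, 99.0], 'ft_force': [0.84, -0.28, -5.81], 'grip_width': 9.45}
```

View pics/z11.png

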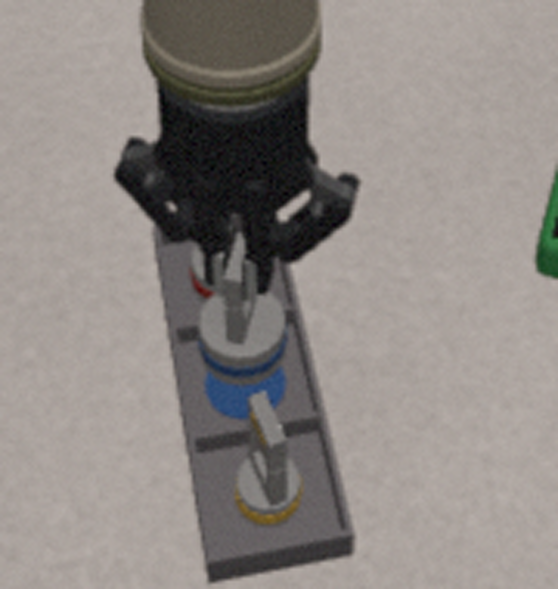

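Call:
servo_tool(deltas="0 0 8 0 0.9;0 0 8 0 0.9;0 0 6 0 0.9;0 0 3 0 0.9;0 0 2 0 0.9;0 0 1 0 0.9;0 0 0 0 0.9")

```text
t: 20.65
position: [516.5, -269.8, 70.7]
tool_rot: [0.0, 0.801, 0.598, -0.0]
ft_force: [-0.8, -0.4, -5.5]
grip_width: 9.5
```

Call:
servo_tool(deltas="0 0 1 0 0.9;0 0 1 0 0.9;0 0 0 0 0.9")

```text
t: 20.95
position: [516.4, -269.7, 68.6]
tool_rot: [-0.0, 0.801, 0.598, -0.0]
ft_force: [-0.1, -0.2, -5.5]
grip_width: 9.3
```

Call:
servo_tool(deltas="0 0 1 0 0.9;0 0 0.7 0 0.9;0 0 0 0 0.9")

```text
t: 21.25
position: [516.7, -269.8, 67.5]
tool_rot: [0.0, 0.801, 0.598, 0.0]
ft_force: [-1.0, 2.1, 0.7]
grip_width: 9.3
```

Call:
servo_tool(deltas="0 0 0 0 0.9;0 0 0 0 0.72;0 0 0 0 0.68;0 0 0 0 0.6;0 0 0 0 0.5;0 0 0 0 0.4;0 0 0 0 0.4")

```text
t: 21.95
position: [516.5, -269.8, 67.0]
tool_rot: [0.0, 0.801, 0.598, -0.0]
ft_force: [-0.3, -0.4, 0.6]
grip_width: 25.4
```

Run:
```python
from h import *
e=img('side','side12.png'); cv2.imwrite('pics/z12.png',cv2.resize(e['frame'][260:450,210:390],None,fx=3.1,fy=3.1,interpolation=cv2.INTER_CUBIC))
o=ctrl.get_obs(); print({k:np.round(o[k],2).tolist() for k in ('t','position','ft_force','grip_width')})
```

```text
{'t': 22.0, 'position': [516.47, -269.74, 66.99], 'ft_force': [-0.37, 0.84, -0.4], 'grip_width': 25.46}
```

View pics/z12.png

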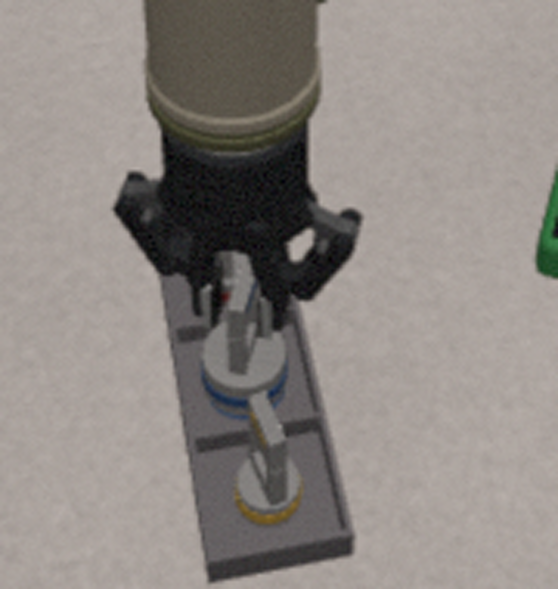

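Released and standing centred. Withdrawing straight up.

Call:
servo_tool(deltas="0 0 -4 0 0.4;0 0 -10 0 0.4;0 0 -15 0 0.4;0 0 -20 0 0.4;0 0 -20 0 0.4;0 0 -25 0 0.4;0 0 -25 0 0.4;0 0 -20 0 0.4;0 0 -10 0 0.4;0 0 0 0 0.4")

```text
t: 23.0
position: [517.1, -270.3, 218.1]
tool_rot: [0.001, 0.802, 0.598, 0.001]
ft_force: [0.3, -0.4, -0.2]
grip_width: 25.4
```

Call:
servo_tool(deltas="0 -10 0 0 0.4;0 -20 0 0 0.4;0 -20 0 0 0.4;0 -15 0 0 0.4;0 0 0 0 0.4;0 0 0 0 0.4")

```text
t: 23.6
position: [453.9, -250.6, 215.4]
tool_rot: [-0.001, 0.801, 0.598, 0.0]
ft_force: [0.2, 0.2, -0.1]
grip_width: 25.5
```

Run:
```python
from h import *
e=img('side','side13.png')
for q in ['weight','weight_red_mid','weight_yellow_mid','multimeter','screwdriver','peg_tip','keeper_top']: print(q,place(e,'side',q))
d=img('top','top13.png'); print(place(d,'top','weight'),place(d,'top','screwdriver'))
o=ctrl.get_obs(); print({k:np.round(o[k],2).tolist() for k in ('t','position','ft_force','grip_width')})
```

```text
weight [([516.9, -265.9, 8.8], 0.71)]
weight_red_mid [([502.8, -191.5, 48.5], 0.96)]
weight_yellow_mid [([526.9, -348.0, 37.6], 0.88)]
multimeter [([803.0, -198.0, -0.0], 0.78)]
screwdriver []
peg_tip [([525.3, 54.2, 220.1], 0.85)]
keeper_top [([515.4, -268.6, 9.0], 0.62), ([562.1, 46.3, 226.4], 0.48)]
[([520.9, -266.0, 4.7], 0.77)] []
{'t': 24.15, 'position': [454.19, -251.29, 215.92], 'ft_force': [-0.31, -0.13, 1.16], 'grip_width': 25.23}
```

View pics/side13.png

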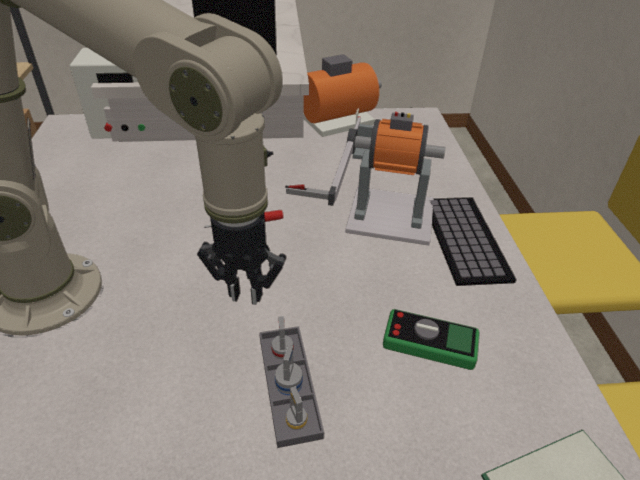

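The blue-banded weight stands upright in the middle pocket (about pixel 289,375). The other things are where they were, and the arm is touching nothing.

```bash
python3 -c "
from h import *
print(job.finish_job())"
```

```text
the job is handed in; nothing more can be done
None
```

The blue-banded weight is off the peg and standing upright in the blue-disc pocket. I handed the job in at about 24 s of the 58 s allowed; no verdict came back.

- **Keeper:** I pinched the lug high up, slid it about 1.5 mm towards the keeper, then lowered the front fingertip until the keeper was flush. That took about 10.5 N at most, under the lever's limit of about 15 N.
- **Drawing off:** I closed on the lug with the keeper still held down and drew the weight off along the peg. The pull stayed at about 5.5 N or less, with almost no sideways force. I raised the tool as I went so the lever unloaded gradually, and the keeper sprang back up behind the weight.
- **Setting down:** I lowered the weight in 1 mm steps until the floor took its load, with at most about 2 N on the tool, then released it and backed away.

**Last checks:** The final picture and the networks put the weight at about (517 to 521, -266), within about 5 mm of the pocket centre. The red and yellow weights and the multimeter read within measuring error of where they started. The tool was touching nothing.

**Not fully confirmed:**
- The networks did not find the screwdriver at the end because the arm partly hid it. Its visible part looks unmoved in the picture, and I never went near it.
- One low-confidence "keeper_top" reading was reported on the tray; it was false.

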